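Locate a maple blank in the router fence and turn on the vacuum

TASK

Using the fingers only to push, slide the pale wooden blank along the table until it lies flat and flush against the long aluminium fence and also up against the red stop on that fence. Only once it is there, push the orange-tipped lever of the vacuum valve all the way over, away from the robot, so that the blank is held. Never lift or tip the blank, do not shift it after the lever is thrown, and leave the other things on the table where they are.

Things in the scene. Friction and masses are not known exactly. Their poses are not given: they have to be found in the camera images.
- blank: pale maple block, loose, 96 mm along its own x, 150 mm along its own y, 32 mm tall, about 0.2 to 0.45 kg, lying flat in front of (robot side of) the fence, turned up to 20 degrees from it; too wide for most grippers. Origin: centre of its underside
- fence: fixed aluminium bar with a yellow rule on top, 420 mm long along its y, 30 mm thick along its x, 30 mm tall; its -x face (15 mm from the origin) looks to the robot and is the face to push against. The dark vacuum pad before it is flush with the table (no step). Origin: centre of its underside. Blank home: its origin at x = -63 mm in this frame, y axes parallel
- stop: fixed red stop at either end of the fence (0.14 to 0.17 m from its middle), axes parallel to the fence's. In its own frame: 24 mm wide along y (faces at +-12 mm), 30 mm tall, reaching 50 mm out from the fence's face (to x = -65 mm); over the fence a cap and screw rise to 54 mm. Origin on the table under the fence's centre line. Blank home: its origin 87 mm along y from this, towards the fence's middle
- fence_knob: fixed black lock knob on top of the fence at the end opposite to the stop, 30 mm across, its top at 55 mm; it does not reach out in front of the fence, is not a stop, and is left alone. Origin on the table under it
- valve_base: fixed blue block of the vacuum valve, 70 mm along its x, 50 mm along its y, 25 mm tall, left or right of the fence work. The lever swings in its x-z plane. Origin: centre of its underside
- valve (a joint): lever angle in rad: 0 leaning 29 degrees towards the block's -x (robot side, off), 1.0 leaning as far towards +x (fully on, end stop). It turns about the block's y axis 22 mm above the table and stays where it is left; it takes about 1 N at the tip
- valve_tip (a point): centre of the orange ball, 26 mm across, at the tip of the lever's 10 mm steel rod, 80 mm from its pivot: 92 mm above the table at either end of its swing, 102 mm when upright
- bit_rack: fixed wooden rack of router bits, 70 x 50 mm, 59 mm tall, on the side of the table where the valve is not; left alone. Origin: centre of its underside
- glue_bottle: small white glue bottle with an orange cap, 44 mm across, 75 mm tall, standing on one side of the work; origin under its centre. Loose; not part of the job
- screw_jar: amber glass jar with a steel lid, 50 mm across, 60 mm tall, standing on the other side of the work; origin under its centre. Loose; not part of the job
- tape_measure: yellow tape measure, 65 x 34 x 60 mm tall, between the robot and the work; origin under its centre. Loose; not part of the job
- brass_block: brass setting block, 50 x 30 x 25 mm tall, between the robot and the work; origin under its centre. Loose; not part of the job
- wrench: 180 mm wrench lying behind the fence; origin under its middle. Loose; not part of the job
- offcut: dark wood offcut, 45 x 90 x 30 mm tall, lying behind the fence; origin under its centre. Loose; not part of the job
- brush: 200 mm bench brush lying left of the fence; origin under its middle. Loose; not part of the job
Things that resemble listed ones, but are neither listed nor needed, are in the scene too. Of the things shaped like the blank, the wooden one is meant. Several things have the shape of the valve_base; the one meant has the colours described above.

How it is judged (in metres and radians):
On the way, in this order (a step that is already met when the one before it is completed fails the run):
1. the blank is flush against the fence and against the red stop, and nearly still (x of blank in the frame of fence above -0.066 m and y of blank in the frame of stop between -0.09 and 0.09 m and angle between the y axis of blank and the y axis of fence, either way round below 0.025 rad and height (world z) of blank below 0.004 m and angle between blank's own z axis and vertical below 0.03 rad and linear speed of blank below 0.01 m/s and value of joint valve below 0.4 rad), for 0.2 s.
2. the valve lever is pushed fully over with the blank still in place (x of blank in the frame of fence above -0.066 m and y of blank in the frame of stop between -0.09 and 0.09 m and angle between the y axis of blank and the y axis of fence, either way round below 0.025 rad and height (world z) of blank below 0.004 m and angle between blank's own z axis and vertical below 0.03 rad and value of joint valve above 0.9 rad), for 0.2 s.
At the end, for the whole second after the job is handed in: The blank lies flat within 3 mm of the fence's face and of the red stop, parallel to the fence within 0.025 rad, at rest; the valve lever is at 0.9 rad or more of 1.0; the other loose things are within 15 mm of where they began (all of step 2 and linear speed of blank below 0.01 m/s and distance of each of glue_bottle, screw_jar, tape_measure, brass_block, wrench, offcut, brush from where it was at the start of the episode below 0.015 m); the robot touches nothing.
It fails at once if the blank is lifted or tipped (height (world z) of blank above 0.01 m or angle between blank's own z axis and vertical above 0.12 rad).
It fails at once if the lever is thrown while the blank is not in place, or the blank is shifted after it (value of joint valve above 0.6 rad and not (x of blank in the frame of fence above -0.066 m and y of blank in the frame of stop between -0.09 and 0.09 m and angle between the y axis of blank and the y axis of fence, either way round below 0.025 rad and height (world z) of blank below 0.004 m and angle between blank's own z axis and vertical below 0.03 rad)).
It fails at once if another loose thing is moved (distance of any of glue_bottle, screw_jar, tape_measure, brass_block, wrench, offcut, brush from where it was at the start of the episode above 0.015 m).
It also fails if it takes over 72 s, if anything falls off the work surface, if the arm or the gripper's body presses on something with over 40 N, if the wrist force passes 120 N, or if a joint passes its speed limit or range.

ROBOT

A 6-joint arm with a two-finger parallel gripper is mounted at the origin on the work surface. World frame = base frame: x ahead of the robot, y to its left, z up, the work surface at z = 0. Lengths are in mm, angles in rad, forces in N, time in s.
With the tool pointing down it reaches from about 275 to 825 mm from the base axis. Payload 4.9 kg.
Tool frame: the origin (TCP) lies at the very end of the fingers, on their centre line; the grasp point (between the pads) lies 19 mm behind it; z points along the fingers, y is the line along which they close (so a half turn about z gives the same grasp; the last joint's range is limited). The gripper opens to 85 mm and grips with 20 to 120 N. Pads are 22 mm wide; open, the fingers measure 114 mm over their backs; the gripper's body (76 mm by 85 mm) begins 54 mm behind the grasp point. The pads swing forward as they close: fully open they stand 13 mm farther back than shut.
Start: joints at [-1.39, 0.326, -0.193, 1.052, 0, 1.437], TCP at [170.306, -522.986, 231.281] pointing down, gripper open.
Joint ranges: [-2.65, 2.65], [-0.97, 1.79], [-1.3, 1.35], [-1.93, 2.1], [-1.47, 1.37], [-3.14, 3.14]. Speed limits (rad/s): [2.57, 2.57, 3.14, 3.14, 3.14, 3.14].

INTERFACE

Orientations are given as [roll, pitch, yaw] about the fixed x, y, z axes, in that order (R = Rz(yaw) Ry(pitch) Rx(roll)).
In Python, from bench import bot, solve_ik, imaging gives the robot as it stands. Calls block until the motion is done:
- bot.move_ptp(position, orientation): joint-space move of the TCP to a pose.
- bot.movel(position, rot=None, max_speed=150, threshold=None): straight line of the TCP; rot=None keeps the orientation; max_speed is the mean speed in mm/s. With threshold (N) it stops when the force on the tool has changed by that much, and returns True; else False.
- bot.move_j(angles): joint-space move.
- bot.grip(opening, effort=None): opening from 0.0 (shut) to 1.0 (fully open); effort is the grip in N (None keeps the last); returns when the fingers have stopped.
- bot.dwell(seconds).
- solve_ik(position, orientation): joint angles nearest the present ones, or None.
- bot.get_state(): the state.
- imaging.capture(name): name is "scene" or "top"; returns the picture (420x560x3 uint8, blue, green, red); there is no depth.
- imaging.camera_model(name): a dict with "K" (3x3 intrinsics, pixels), "position" and "rotation" of the camera in the world. Camera axes: x right, y up, looking along -z (the intrinsics and any distortion apply to the point x, -y, -z); pixel columns grow to the right and rows downward; lengths in mm; the calibration is good to about 2 mm. A picture is of the moment at which its call begins. camera_model takes no time and is no camera call.
A pose or a line that the arm cannot do raises bot.IKError and nothing moves.
- bot.sign_off(): hands the job in; it is judged then, once.
The state is a dict: "t": time; "qpos": joint angles; "joint_velocities": joint speeds; "effort": joint torques, N m; "tcp_pos": TCP position; "orientation": TCP orientation; "contact_force": force on the tool from outside, world axes, zero at the start; "wrist_torque": the same for the moment, N m; "opening": opening from 0.0 (shut) to 1.0 (fully open); "gripper_force": force on a finger pad.
Only numpy, scipy, OpenCV 4.12 (cv2) and the standard library are available. Lean on these libraries where they do the work, as an engineer would, in place of code of your own. Each camera call takes 0.05 s, during which the arm holds its last target. There are 200 camera calls.

## Working session

There is one attempt and no reset: what is moved stays moved. The work goes in short steps, each a Python script; the robot and the scene stay as the last script left them, time stands still between calls to the robot, and variables do not carry over. Pictures are saved under pics/ and viewed, at most 10 in all, crops included, and the job is handed in when it is done.

```bash
mkdir -p pics; ls; python3 - <<'E'
from bench import bot,imaging
import cv2
for n in("scene","top"):
    im=imaging.capture(n); cv2.imwrite(f"pics/{n}0.png",im); m=imaging.camera_model(n); print(n,m)
E
```

```text
pics
scene {'K': array([[487.33363057,   0.        , 288.27718457],
       [  0.        , 487.33363057, 203.58688403],
       [  0.        ,   0.        ,   1.        ]]), 'position': array([1257.75433042,  230.54084198,  993.30667958]), 'rotation': array([0.71715682, 0.01728971, 1.92582966])}
top {'K': array([[534.55737406,   0.        , 287.29278963],
       [  0.        , 534.55737406, 209.78911768],
       [  0.        ,   0.        ,   1.        ]]), 'position': array([ 374.46232409,  -45.32282788, 1483.0773766 ]), 'rotation': array([ 0.07948713, -0.01035044, -1.56899033])}
```

View pics/scene0.png

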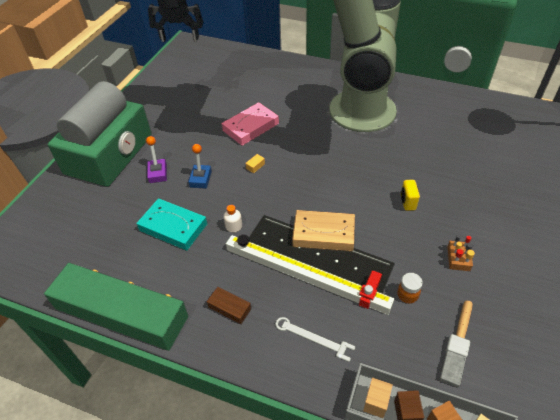

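View pics/top0.png

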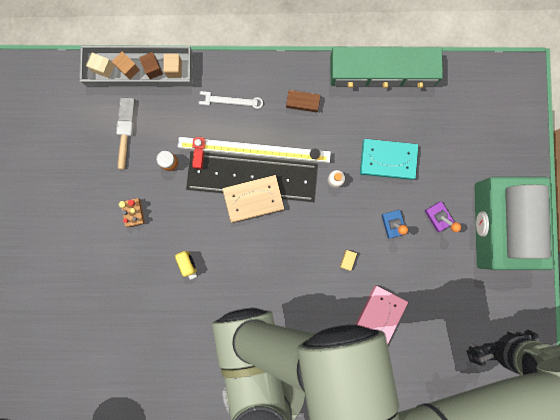

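Top view: the candidates for the blank are the pale wood block at (253,199), teal at (390,159) and pink at (382,314), so I choose the wood one. The candidates for the valve are blue at (395,224) and purple at (440,215), so I choose blue. The red stop is at (199,152), on the +y end, the knob at (315,154) and the glue bottle at (337,179).

```bash
cat > h.py <<'E'
import numpy as np, cv2
from scipy.spatial.transform import Rotation as Ro
from bench import bot,imaging,solve_ik
def cast(px,z,name="top"):
    m=imaging.camera_model(name); px=np.atleast_2d(px).astype(float)
    d=np.c_[px,np.ones(len(px))]@np.linalg.inv(m["K"]).T
    d=(d*[1,-1,-1])@Ro.from_euler("xyz",m["rotation"]).as_matrix().T
    p=np.array(m["position"]); return p+d*((z-p[2])/d[:,2])[:,None]
def mask(im,lo,hi,roi):
    hsv=cv2.cvtColor(im,cv2.COLOR_BGR2HSV); k=cv2.inRange(hsv,lo,hi); o=np.zeros_like(k)
    x0,y0,x1,y1=roi; o[y0:y1,x0:x1]=k[y0:y1,x0:x1]
    o=cv2.morphologyEx(o,cv2.MORPH_CLOSE,np.ones((3,3))); 
    c=max(cv2.findContours(o,cv2.RETR_EXTERNAL,cv2.CHAIN_APPROX_NONE)[0],key=cv2.contourArea); return c[:,0,:]
def rect(c,z):
    w=cast(c,z)[:,:2].astype(np.float32); (x,y),(a,b),t=cv2.minAreaRect(w)
    if a<b: a,b,t=b,a,t+90          # t: direction of the long side
    return np.round([x,y,a,b,(t+90)%180-90],1)
def measure(im):
    r={}
    r["blank"]=rect(mask(im,(8,60,110),(25,200,255),(190,168,300,235)),32)
    r["rule"]=rect(mask(im,(24,100,120),(35,255,255),(170,130,340,165)),30)
    r["stop"]=rect(mask(im,(0,150,90),(6,255,255),(180,130,215,175)),40)
    r["blue"]=rect(mask(im,(100,120,40),(118,255,255),(375,205,415,242)),25)
    b=mask(im,(4,180,150),(15,255,255),(390,215,415,242)); r["ball"]=cast(b.mean(0),92)[0].round(1)
    return r
E
python3 - <<'E'
from h import *
im=cv2.imread("pics/top0.png")
for k,v in measure(im).items(): print(k,v)
g=cv2.resize(im[125:245,180:420],None,fx=3.3,fy=3.3,interpolation=cv2.INTER_CUBIC); cv2.imwrite("pics/crop0.png",g)
print(cast([[337,179]],60)[0], cast([[315,154]],55)[0])
print(bot.get_state())
E
```

```text
blank [520.9  34.4 152.2  97.9 -75.7]
rule [650.4  20.3 292.6   8.9  84.6]
stop [642.7 183.7  79.5  30.6  -1.8]
blue [ 452.9 -351.4   68.3   52.1   15.1]
ball [ 431.6 -355.9   92. ]
[ 571.15173959 -193.20117642   60.        ] [ 639.77982832 -134.55136511   55.        ]
{'t': 0.1, 'qpos': array([-1.39020007e+00,  3.26881376e-01, -1.93478680e-01,  1.05197417e+00,
        2.47173236e-05,  1.43658647e+00]), 'joint_velocities': array([ 6.20646011e-04, -2.34664045e-03,  8.69721025e-04,  2.20745013e-06,
        1.37482936e-04,  5.51042789e-04]), 'effort': array([ 1.33694793e-03, -4.44241905e+01,  2.63036960e+01,  7.88815843e-03,
       -3.31824151e-05, -1.17597827e-05]), 'tcp_pos': array([ 170.21871276, -522.46356008,  230.57577252]), 'orientation': array([-3.14007189e+00, -2.30276798e-04,  3.14805923e-01]), 'contact_force': array([-0.28788018, -0.30698894, -0.1675765 ]), 'wrist_torque': array([-0.01632541,  0.00960078, -0.0236346 ]), 'gripper_force': 0.0, 'opening': 0.9982058170252778}
```

View pics/crop0.png

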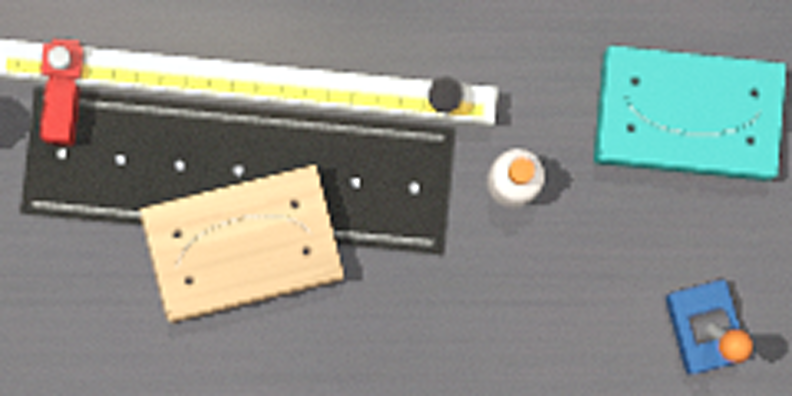

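The crop confirms the choice: the wood blank is at (240,245), the blue valve with the orange ball at (715,335), and the red stop at (60,90). I'll push with the open fingers square to the fence.

```bash
cat >> h.py <<'E'
YAW=np.deg2rad(-5.4); FX=np.array([np.cos(YAW),np.sin(YAW)]); FY=np.array([-FX[1],FX[0]]); O=np.array([650.4,20.3])
def W(u,v,z): return [*(O+u*FX+v*FY),z]
def F(p): d=np.array(p[:2])-O; return np.round([d@FX,d@FY],1)
DOWN=[np.pi,0,YAW]
def rep(s=""):
    st=bot.get_state(); print(s,"t",round(st["t"],1),"F",F(st["tcp_pos"]),"z",st["tcp_pos"][2].round(1),"f",st["contact_force"].round(1))
E
python3 - <<'E'
from h import *
print("blank F",F([520.9,34.4]),"stop",F([642.7,183.7]),"knob",F([639.8,-134.6]))
v=2
bot.move_ptp(W(-233,v,120),DOWN); rep()
bot.movel(W(-233,v,6),max_speed=120); rep()
print(bot.movel(W(-135,v,6),max_speed=45)); rep("near")
print(bot.movel(W(-105,v,6),max_speed=25,threshold=10)); rep("seat")
im=imaging.capture("top"); cv2.imwrite("pics/t1.png",im[120:250,170:345].repeat(4,0).repeat(4,1))
E
```

```text
blank F [-130.3    1.9] stop [-23. 162.] knob [   4.  -155.2]
 t 3.9 F [-232.8    1.8] z 120.1 f [ 0.3 -0.  -0.9]
 t 5.0 F [-232.5    2. ] z 6.4 f [-0.3  0.7 -0.1]
False
near t 7.3 F [-135.    2.] z 6.0 f [-1.4 -0.   0.2]
True
seat t 8.1 F [-117.5    2. ] z 5.3 f [-1.  -0.2  0.4]
```

View pics/t1.png

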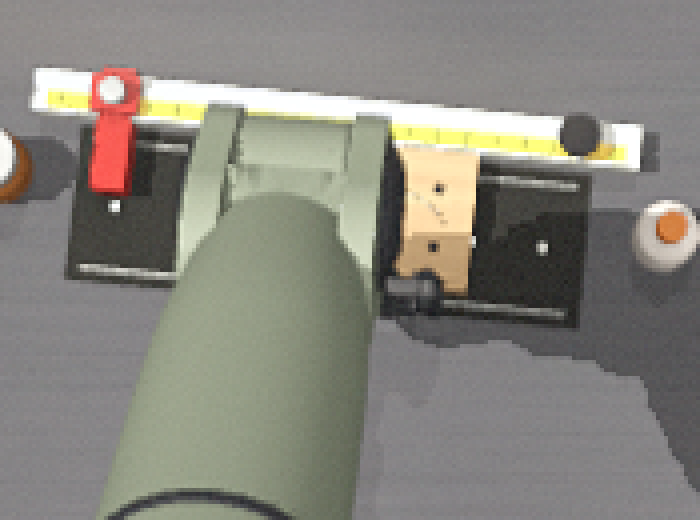

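The picture shows the blank flush on the fence, with its right end at about full-image (289,175). Next I slide it towards the stop with shut fingers on that end.

```bash
python3 - <<'E'
from h import *
print("end F",F(cast([[289,175]],32)[0]))
bot.movel(W(-140,2,6)); bot.movel(W(-140,2,90),max_speed=200); bot.grip(0.0)
bot.movel(W(-62,-110,90),max_speed=200); bot.movel(W(-62,-110,8),max_speed=120); rep()
for tgt,s in((-50,50),(-25,35),(12,20)):
    r=bot.movel(W(-62,tgt,8),max_speed=s,threshold=10); rep(r)
    if r: break
im=imaging.capture("top"); cv2.imwrite("pics/t2.png",im[120:250,170:345].repeat(4,0).repeat(4,1))
E
```

```text
end F [-56.5 -90.7]Traceback (most recent call last):
  File "<stdin>", line 4, in <module>
bench.IKError: the arm cannot follow that straight line within its joint ranges
```

```bash
python3 - <<'E'
from h import *
rep(); print(bot.get_state()["qpos"].round(2))
for u,v,z in((-62,-128,90),(-62,-128,8),(-62,-20,8),(-62,15,8)):
    for dy in(0,np.pi/2,-np.pi/2,np.pi):
        q=solve_ik(W(u,v,z),[np.pi,0,YAW+dy]); print(u,v,z,round(dy,2),None if q is None else np.round(q,2))
E
```

```text
t 9.8 F [-140.    2.] z 90.0 f [0.2 0.  0.5]
[-0.07  0.41 -0.48  0.69  0.   -3.12]
-62 -128 90 0 [-0.3   0.52 -0.29  0.77  0.    2.94]
-62 -128 90 1.57 [-0.3   0.52 -0.29  0.77  0.    1.37]
-62 -128 90 -1.57 [-0.3   0.52 -0.29  0.77  0.   -1.78]
-62 -128 90 3.14 [-0.3   0.52 -0.29  0.77  0.   -0.21]
-62 -128 8 0 [-0.3   0.62 -0.35  0.59  0.    2.94]
-62 -128 8 1.57 [-0.3   0.62 -0.35  0.59  0.    1.37]
-62 -128 8 -1.57 [-0.3   0.62 -0.35  0.59  0.   -1.78]
-62 -128 8 3.14 [-0.3   0.62 -0.35  0.59  0.   -0.21]
-62 -20 8 0 [-0.12  0.62 -0.35  0.6   0.    3.12]
-62 -20 8 1.57 [-0.12  0.62 -0.35  0.6   0.    1.55]
-62 -20 8 -1.57 [-0.12  0.62 -0.35  0.6   0.   -1.59]
-62 -20 8 3.14 [-0.12  0.62 -0.35  0.6   0.   -0.02]
-62 15 8 0 [-0.06  0.63 -0.34  0.6   0.   -3.1 ]
-62 15 8 1.57 [-0.06  0.63 -0.34  0.6   0.    1.61]
-62 15 8 -1.57 [-0.06  0.63 -0.34  0.6   0.   -1.53]
-62 15 8 3.14 [-0.06  0.63 -0.34  0.6   0.    0.04]
```

```bash
sed -i 's/^DOWN=.*/DOWN=[np.pi,0,YAW+np.pi]/' h.py; python3 - <<'E'
from h import *
bot.move_ptp(W(-62,-128,110),DOWN); bot.movel(W(-62,-128,8),max_speed=120); rep(bot.get_state()["opening"])
for tgt,s in((-50,50),(-25,35),(12,20)):
    r=bot.movel(W(-62,tgt,8),max_speed=s,threshold=10); rep(r)
    if r: break
im=imaging.capture("top"); cv2.imwrite("pics/t2.png",im[120:250,170:345].repeat(4,0).repeat(4,1))
E
```

```text
0.003320385626190218 t 13.2 F [ -61.3 -128.1] z 8.7 f [ 0.5  0.6 -0.2]
False t 14.9 F [-62.  -49.9] z 8.0 f [0.1 0.3 0.8]
False t 15.8 F [-62.  -24.6] z 8.0 f [-0.3  0.5 -0.3]
True t 16.8 F [-62.2 -10.2] z 7.8 f [-0.2 -1.   1.6]
```

View pics/t2.png

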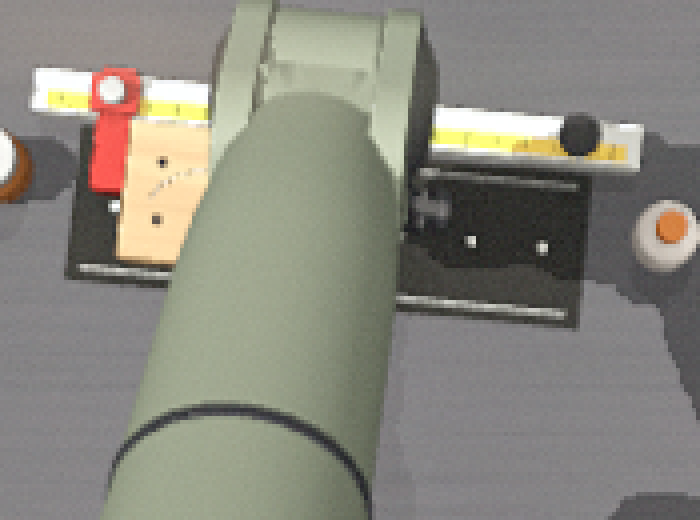

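The blank is up against the stop (left end at crop (120,190)). I'll reseat it on the fence, then touch the end again, then move clear and check.

```bash
python3 - <<'E'
from h import *
bot.movel(W(-62,-30,8)); bot.movel(W(-62,-30,80),max_speed=200)
bot.movel(W(-150,77,80),max_speed=250); bot.grip(1.0); bot.movel(W(-150,77,6)); 
bot.movel(W(-124,77,6),max_speed=60); r=bot.movel(W(-105,77,6),max_speed=20,threshold=12); rep(r)
bot.dwell(.3); bot.movel(W(-145,77,6)); bot.movel(W(-145,77,80),max_speed=200); bot.grip(0.0)
bot.movel(W(-58,-35,80),max_speed=250); bot.movel(W(-58,-35,8)); 
bot.movel(W(-58,-17,8),max_speed=60); r=bot.movel(W(-58,8,8),max_speed=20,threshold=12); rep(r)
bot.dwell(.3); bot.movel(W(-58,-30,8)); bot.movel(W(-58,-30,110),max_speed=200)
ax=np.deg2rad(15.1); B=np.array([452.9,-351.4]); d=np.array([np.cos(ax),np.sin(ax)])
bot.move_ptp([*(B-95*d),130],[np.pi,0,ax+np.pi]); rep()
im=imaging.capture("top")
for k,v in measure(im).items(): print(k,v)
m=measure(im)["blank"]; print("blank F",F(m[:2]))
cv2.imwrite("pics/t3.png",cv2.resize(im[120:250,170:420],None,fx=3.2,fy=3.2,interpolation=cv2.INTER_CUBIC))
E
```

```text
True t 20.9 F [-117.5   76.8] z 5.1 f [-0.2  0.  -0.4]
True t 25.3 F [-58.2 -10.4] z 7.8 f [ 0.3 -2.2  2.3]
 t 28.1 F [-250.3 -421.3] z 129.6 f [-0.3 -0.1  0.2]
blank [575.5 104.8 153.   57.9 -89.8]
rule [650.4  20.3 292.6   8.9  84.6]
stop [642.7 183.6  79.6  30.6  -1.5]
blue [ 452.9 -351.4   68.3   52.1   15.1]
ball [ 428.9 -355.6   92. ]
blank F [-82.5  77.1]
```

View pics/t3.png

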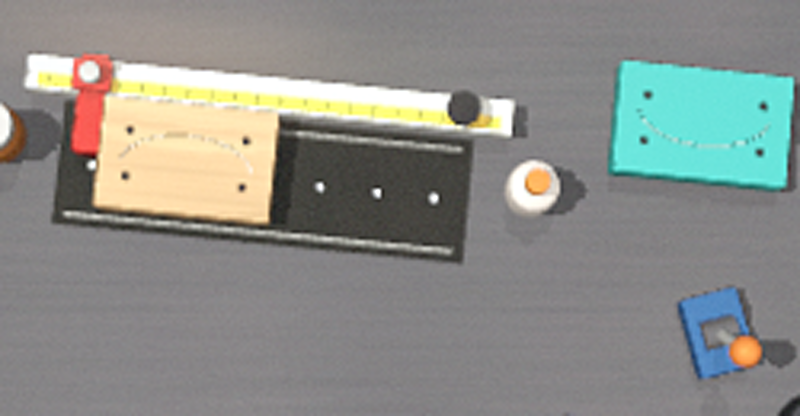

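The picture shows the blank against the stop and fence, and the lever (ball at crop (745,351)) still off. I'll check the blank's angle with the ROI corrected, since it was clipped here, and recheck the ball.

```bash
sed -i 's/(190,168,300,235)/(190,140,300,235)/' h.py; python3 - <<'E'
from h import *
im=imaging.capture("top"); sc=imaging.capture("scene")
c=mask(im,(8,60,110),(23,150,255),(190,140,300,235)); r=rect(c,32); print(r,F(r[:2]))
w=cast(c,32)[:,:2]; f=np.array([F(p) for p in w])
for sel,ax,nm in((f[:,0]<r[0]*0-95,0,"back face u(v)"),):
    p=f[sel]; k=(p[:,1]>10)&(p[:,1]<145); print(nm,np.polyfit(p[k,1],p[k,0],1))
k=cv2.inRange(im,(190,190,190),(255,255,255)); q=[]
for x in range(225,300,3):   # fence back edge
    q.append([x,np.flatnonzero(k[130:165,x])[0]+130])
e=np.array([F(p) for p in cast(q,30)]); print("fence back edge u(v)",np.polyfit(e[:,1],e[:,0],1))
print("ball",cast([[402.8,229.7]],92)[0])
b=mask(sc,(4,180,150),(15,255,255),(185,135,210,160)); print("ball scene ray z92",b.mean(0),cast(b.mean(0),92,"scene")[0])
E
```

```text
[607.6 102.9 152.3 113.2  84.4] [-50.4  78.2]
back face u(v) [ 1.83120118e-03 -1.05694774e+02]
fence back edge u(v) [1.29695621e-03 2.00716572e+01]
ball [ 433.98516921 -360.96519025   92.        ]
ball scene ray z92 [196.45454545 147.5       ] [ 418.77346751 -365.6189782    92.        ]
```

The blank is parallel to within 1 mrad, and the depth from its near face to the fence's back edge is 125.8 mm against an ideal 126, so it is seated. Now I throw the lever.

```bash
python3 - <<'E'
from h import *
ax=np.deg2rad(15.1); d=np.array([np.cos(ax),np.sin(ax)]); n=np.array([-d[1],d[0]]); B=np.array([452.9,-351.4])-4*n
P=lambda s,z:[*(B+s*d),z]
bot.movel(P(-95,78)); 
r=bot.movel(P(0,78),max_speed=60,threshold=12); rep(r)
r=bot.movel(P(32,78),max_speed=25,threshold=12); rep(r); print((bot.get_state()["tcp_pos"][:2]-B)@d)
bot.dwell(.4); bot.movel(P(-60,78)); bot.movel(P(-95,150)); rep()
im=imaging.capture("top"); 
c=mask(im,(8,60,110),(23,150,255),(190,140,300,235)); r=rect(c,32); print(r,F(r[:2]))
cv2.imwrite("pics/t4.png",cv2.resize(im[120:290,170:420],None,fx=3.2,fy=3.2,interpolation=cv2.INTER_CUBIC))
E
```

```text
False t 30.5 F [-160.3 -392.5] z 78.1 f [-0.9  0.5 -0.8]
True t 31.3 F [-147.6 -387.2] z 77.4 f [-1.3 -2.2  1.4]
13.678420024834008
 t 33.0 F [-249.  -425.3] z 149.6 f [-0.8  0.3  0.3]
[601.3 103.2 152.5 101.8  83.8] [-56.7  77.9]
```

View pics/t4.png

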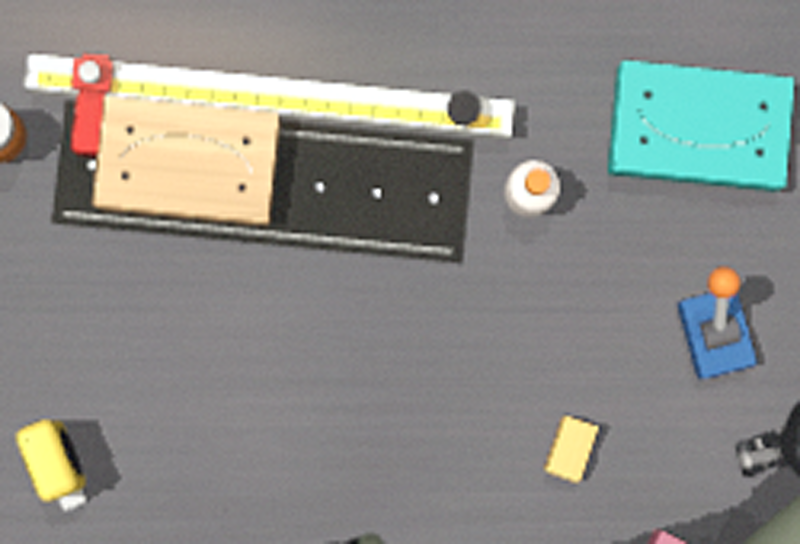

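The lever now leans away from the robot (ball at crop (724,282)) and the blank hasn't moved. I'll press once more to be sure of the end stop, check the ball's position, and hand in.

```bash
python3 - <<'E'
from h import *
ax=np.deg2rad(15.1); d=np.array([np.cos(ax),np.sin(ax)]); n=np.array([-d[1],d[0]]); B=np.array([452.9,-351.4])-4*n
P=lambda s,z:[*(B+s*d),z]
bot.movel(P(-60,78)); bot.movel(P(5,78),max_speed=80,threshold=15)
r=bot.movel(P(32,78),max_speed=25,threshold=20); print(r,(bot.get_state()["tcp_pos"][:2]-B)@d)
bot.dwell(.3); bot.movel(P(-60,78)); bot.movel(P(-95,150)); bot.dwell(.5); rep()
im=imaging.capture("top"); sc=imaging.capture("scene")
a=mask(im,(4,180,150),(15,255,255),(380,195,415,242)).mean(0); s=mask(sc,(4,180,150),(15,255,255),(175,130,225,185)).mean(0)
for p,nm in((a,"top"),(s,"scene")):
    w=cast(p,92,nm)[0]; print(nm,p.round(1),w.round(1),"along",((w[:2]-B)@d).round(1),"lat",((w[:2]-B)@n).round(1))
f=[F(p) for p in cast(mask(im,(8,60,110),(23,150,255),(190,140,300,235)),32)]; f=np.array(f); p=f[(f[:,0]<-95)&(f[:,1]>10)&(f[:,1]<145)]; print(np.polyfit(p[:,1],p[:,0],1))
E
```

```text
True 13.518851871172027
 t 37.5 F [-249.2 -425.5] z 149.8 f [ 0.8 -0.5  0.4]
top [392.9 209.2] [ 487.5 -335.9   92. ] along 37.4 lat 9.9
scene [192.  164.5] [ 482.5 -345.9   92. ] along 30.0 lat 1.6
[ 1.52830947e-03 -1.05726426e+02]
```

```bash
python3 -c "
from bench import bot
print(bot.sign_off())"
```

```text
the job is handed in; nothing more can be done
None
```

The job is handed in at about 38 s of the 72 s limit: the blank is flush on the fence and against the red stop, and the valve lever was pushed over until it stopped hard at the same point twice. No verdict came back at hand-in.

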